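Fetch a dropped bottle cap from under the bottle riser

ROBOT

A 6-joint arm with a two-finger parallel gripper is mounted at the origin on the work surface. World frame = base frame: x ahead of the robot, y to its left, z up, the work surface at z = 0. Lengths are in m, angles in rad, forces in N, time in s.
With the tool pointing down it reaches from about 0.375 to 0.9 m from the base axis. Payload 3.1 kg.
Tool frame: the origin (TCP) lies on the centre line of the jaws, within the pads' length; the fingertips stand 8 mm ahead of it and the grasp point (between the pads) lies 11 mm behind it (robot.tip_extent is the distance from the TCP to the fingertips, in m); y points along the fingers, z is the direction in which the jaws open and shut, and the axes are right-handed (so a half turn about y gives the same grasp; the last joint's range is limited). The gripper opens to 87 mm and grips with 3 to 60 N. Pads are 19 mm wide; open, the fingers measure 117 mm over their backs; the gripper's body (75 mm by 190 mm) begins 51 mm behind the grasp point.
Start: joints at [1.139, 0.527, 1.433, -0, 1.181, -0.178], TCP at [0.156, 0.605, 0.231] pointing down, gripper open.
Joint ranges: [-3.08, 3.08], [-0.75, 2.2], [0.22, 2.44], [-1.43, 4.57], [0, 2.65], [-2.85, 2.85]. Speed limits (rad/s): [2.79, 2.79, 3.14, 3.14, 3.14, 3.14].

INTERFACE

Orientations are given as a unit quaternion [x, y, z, w].
In Python, from rig import robot gives the robot as it stands.
- The arm moves only by the shell command python3 -m crank 'ROWS' [FORCE]. ROWS is JSON, a list that holds one entry, the list of rows, each a list of 7 numbers: the turn, a rotation vector about the tool's x, y, z in degrees, then the shift along the tool's x, y, z in m, then the opening in per cent of the stroke, from 0 (shut) to 100 (fully open). In form: [[[ax, ay, az, dx, dy, dz, gripper], ...]]. A call has exactly 5 rows; each row shifts and turns the commanded pose from where the row before left it, along the tool's axes as they then stand; what a row does not reach is not made up. A row lasts 1/8 s, in which the tool goes at most 62.5 mm and 10.7 degrees, less where a joint would pass 70% of its speed; a pose out of reach is approached as far as the arm can. A call with a gripper value outside its range is refused whole. The fingers move at their own pace and stop on an object; FORCE is the grip in N (left out, the last holds). Time passes only in rows, so rows that do not move let the fingers close, or fill a call up. It gives the time, the measured TCP pose, the force and the opening at its end, in the units of the state.
- robot.get_obs(): the state, without advancing time (a new reading comes with each control period).
- robot.camera(name): name is "scene" or "top"; returns a dict with "img" (480x640x3 uint8, red, green, blue), "K" (3x3 intrinsics, pixels), "R" (3x3) and "t" (3): a world point X has camera coordinates R X + t. Camera axes: x right, y down, z forward; pixel columns grow to the right and rows downward; lengths in m; the calibration is good to about 2 mm. A picture is of the moment at which its call begins. There is no depth.
- robot.hand_in(): hands the job in, once; it reports no verdict.
Trained networks look in a picture, given as the dict that the camera call returned (one of the last four; its "shot" number tells which), for a name from the list of things; names that differ only in an ending like _2 or _b are one class to them, and where a whole thing is asked for, a point or a joint stands for the part that bears it (a point fixed in the world has none). Each returns a list of dicts, best first, with "conf" (0 to 1); they miss things now and then, are a little off and sometimes report something else, mostly with a low value. They report only what shows in the picture. A call takes as long as a camera call. They do not tell look-alikes from the thing itself.
- robot.spot_in(picture, thing): "at" ([row, column] in pixels, amid what is visible of it).
The state is a dict: "time": time; "q": joint angles; "joint_velocities": joint speeds; "joint_torque": joint torques, N m; "position": TCP position; "tool_rot": TCP orientation; "ft_force": force on the tool from outside, world axes, zero at the start; "moment": the same for the moment, N m; "grip_width": finger opening in m.
Only numpy, scipy, OpenCV 4.12 (cv2) and the standard library are available. Lean on these libraries where they do the work, as an engineer would, in place of code of your own. Each camera call takes 0.05 s, during which the arm holds its last target.

TASK

A white screw cap has rolled under the low wooden bottle riser, somewhere in its left or middle part and out of sight. Pick up the flat steel hook from the rubber mat, sweep it gently under the riser to find the cap and drag it out into the open, then lay the hook back flat on its mat and put the cap in the small empty white tub on the left to be washed. Feel your way lightly against the riser, and leave the bottles and the other things on the bench where they are.

Things in the scene. Friction and masses are not known exactly. Their poses are not given: they have to be found in the camera images.
- shelf: Low wooden riser, fixed to the bench (all in mm): board 150 deep (x), 300 wide (y), 12 thick, top 40 above the bench, on two end panels 10 thick and as deep as the board (inner faces at y = +140 and -140). Origin: centre of its footprint on the bench; x away from the robot, y to the left, z up. The gap under the board is 28 high. Three loose bottles up to 105 tall stand on it, 35 or more behind its front edge.
- shelf_front (a point): Middle of the riser's open front edge, at bench level: x = -75 mm, y = 0 of the riser, same axes. Out of sight under the board a fixed upright wooden kick strip, parallel to this edge and running from panel to panel, closes the space at the back. Its face stands 70 to 125 mm behind this edge: not measured, to be felt. The bench is clear for 250 mm in front of the riser, over its whole width.
- shelf_in (a point): Middle of the riser's gap, 14 mm above the bench. The lost cap is somewhere in this gap and is not measured: white ribbed plastic, 32 mm diameter, 20 mm high, 15 g, standing flat on the bench, free to slide. Its rim is 0 to 12 mm in front of the hidden strip; its centre is between y = -30 and +115 mm. Nothing else is under there: the right-hand end (y below -50) is empty.
- hook_grip (a point): Centre (half-way up) of the wooden handle of the flat hook. In mm: handle 90 long (x), 22 wide (y), 24 high, its underside level with the steel. x points from the handle along the steel, z up, y left. A straight strip 12 wide, 4 thick runs along the underside to a foot: an upright cross-piece at x = 165 to 170, 10 high, from y = -6 to +32 (an L, out to the left only). 120 g.
- hook_foot (a point): Centre of the part of the hook's foot that sticks out to the left of its strip: x = 167.5, y = +19 mm from the handle centre, 5 mm above the underside. Axes as the handle's.
- mat: Black rubber mat, fixed, 280 (x) by 110 (y) by 3 mm thick, on which the hook lies at the start with its handle towards the robot. Origin: centre of its underside; x along its length.
- tub: Empty white plastic open tub, fixed, 160 (x) by 130 (y) by 40 mm high, walls and floor 4 mm thick. Origin: centre of its underside.
- bottle_a: Bystander: amber bottle with white cap on the riser, 42 diameter, 90 mm tall. Origin: centre of its underside.
- bottle_b: Bystander: amber bottle with white cap on the riser, 48 diameter, 105 mm tall. Origin: centre of its underside.
- bottle_c: Bystander: amber bottle with white cap on the riser, 36 diameter, 80 mm tall. Origin: centre of its underside.
- bottle_d: Bystander: amber bottle with white cap on the bench, 38 diameter, 85 mm tall. Origin: centre of its underside.
- dropper: Bystander: small amber bottle with black cap on the bench, 32 diameter, 70 mm tall. Origin: centre of its underside.
- jar: Bystander: white jar on the bench, 64 diameter, 70 mm tall. Origin: centre of its underside.
- mug: Bystander: glass mug on the bench, 72 diameter, 85 mm tall. Origin: centre of its underside.
Things that resemble listed ones, but are neither listed nor needed, are in the scene too. Of the things like the part that bears hook_grip, leave any that is green; of the rest the larger one is meant.

How it is judged:
On the way:
1. the hook's foot has been put in under the riser (x of hook_foot in the frame of shelf between -0.045 and 0.06 m and y of hook_foot in the frame of shelf between -0.14 and 0.14 m and z of hook_foot in the frame of shelf between -0.01 and 0.028 m), for 0.2 s.
At the end, for the whole second after the job is handed in: The cap alone rests in the tub (which carries 0.06 to 0.5 N); the hook lies released, at rest and flat (0.1 rad) on its mat, handle centre over the mat (-120 to +80 mm along it, within 55 mm of its middle line) and below 22 mm. The robot touches nothing (contact force between tub and anything else between 0.06 and 0.5 N and x of hook_grip in the frame of mat between -0.12 and 0.08 m and y of hook_grip in the frame of mat between -0.055 and 0.055 m and height (world z) of hook_grip below 0.022 m and angle between hook_grip's own z axis and vertical below 0.1 rad and linear speed of hook below 0.02 m/s).
It fails at once if the hook is pressed against the riser or its kick strip with more than 20 N (contact force between hook and shelf above 20 N or contact force between hook and strip above 20 N).
It fails at once if the arm or fingers knock the riser with more than 10 N (contact force between any of the arm, the fingers and shelf above 10 N).
It fails at once if a bottle, the jar or the mug is moved by more than 25 mm (distance of any of bottle_a, bottle_b, bottle_c, bottle_d, dropper, jar, mug from where it was at the start of the episode above 0.025 m).
It also fails if it takes over 72 s, if anything falls off the work surface, if the arm or the gripper's body presses on something with over 40 N, if the wrist force passes 120 N, or if a joint passes its speed limit or range.

## Working session

There is one attempt and no reset: what is moved stays moved. The work goes in short steps, Python scripts to look and compute and a shell command to move; the robot and the scene stay as the last step left them, time stands still between calls to the robot, and variables do not carry over. Pictures are saved under pics/ and viewed, and the job is handed in when it is done.

```bash
mkdir -p pics; ls
python3 - <<'E'
from rig import robot
import cv2,numpy as np
print(robot.get_obs(), robot.tip_extent)
for n in("scene","top"):
    p=robot.camera(n); cv2.imwrite(f"pics/{n}0.png",p["img"][:,:,::-1]); print(n,p["K"],p["R"],p["t"],p["shot"])
    for th in ["shelf","hook_grip","mat","tub","bottle_a","dropper","jar","mug"]:
        print(th,[(np.round(d["at"]).tolist(),round(d["conf"],2)) for d in robot.spot_in(p,th)])
E
```

```text
pics
{'time': 0.0, 'q': array([ 1.13950432e+00,  5.28482899e-01,  1.43390927e+00, -2.66868644e-05,
        1.18138187e+00, -1.78469584e-01]), 'joint_velocities': array([-1.65472556e-04, -1.65657403e-03, -5.39031219e-05,  5.69196137e-04,
        3.69480950e-04,  1.91060938e-03]), 'joint_torque': array([-4.05590499e-04, -4.40044641e+01, -1.76587307e+01,  6.31407439e-02,
        5.83623501e-02, -1.68936181e-04]), 'position': array([0.15599118, 0.6044786 , 0.22955912]), 'tool_rot': array([ 0.70220291, -0.08936792,  0.08892155, -0.70072634]), 'ft_force': array([-0.60901482, -0.09873155,  0.68667256]), 'moment': array([-0.00400916,  0.04998185,  0.01243073]), 'grip_width': 0.0870747223818215} 0.008
scene [[434.0585633    0.         320.55505549]
 [  0.         434.0585633  239.0837222 ]
 [  0.           0.           1.        ]] [[ 0.81459452  0.57978017 -0.01705047]
 [ 0.44314486 -0.64104967 -0.62664022]
 [-0.37424377  0.50290186 -0.77912215]] [-0.40343706 -0.20657139  1.21907403] 1
shelf [([283.0, 404.0], 0.64), ([364.0, 229.0], 0.49)]
hook_grip [([299.0, 132.0], 0.77), ([364.0, 231.0], 
[... 372 characters left out ...]
54   0.         310.54393547]
 [  0.         516.53341054 245.71017882]
 [  0.           0.           1.        ]] [[-2.14339509e-02 -9.99763409e-01 -3.70299345e-03]
 [-9.86661143e-01  2.17505887e-02 -1.61327927e-01]
 [ 1.61370300e-01  1.95704886e-04 -9.86893909e-01]] [-0.04463667  0.49923596  1.2233631 ] 2
shelf [([163.0, 278.0], 0.89)]
hook_grip [([344.0, 440.0], 0.81), ([136.0, 373.0], 0.76), ([231.0, 428.0], 0.67)]
mat [([231.0, 418.0], 0.88)]
tub [([260.0, 139.0], 0.83)]
bottle_a [([146.0, 268.0], 0.93), ([161.0, 315.0], 0.75), ([146.0, 236.0], 0.74), ([237.0, 427.0], 0.53)]
dropper [([320.0, 380.0], 0.56)]
jar [([222.0, 488.0], 0.72)]
mug [([164.0, 281.0], 0.7), ([188.0, 113.0], 0.64)]
```

View pics/scene0.png

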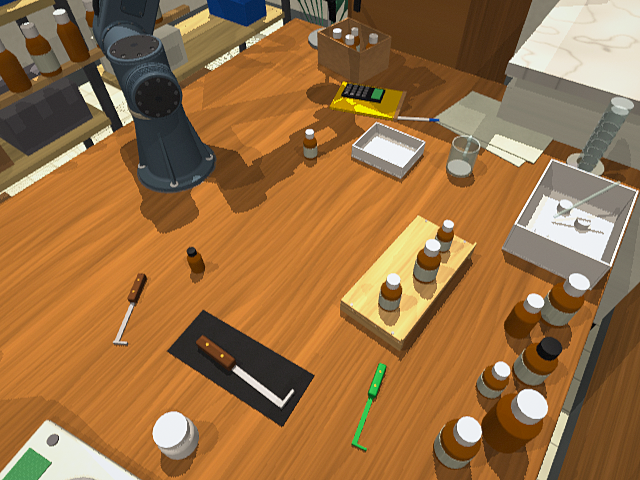

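View pics/top0.png

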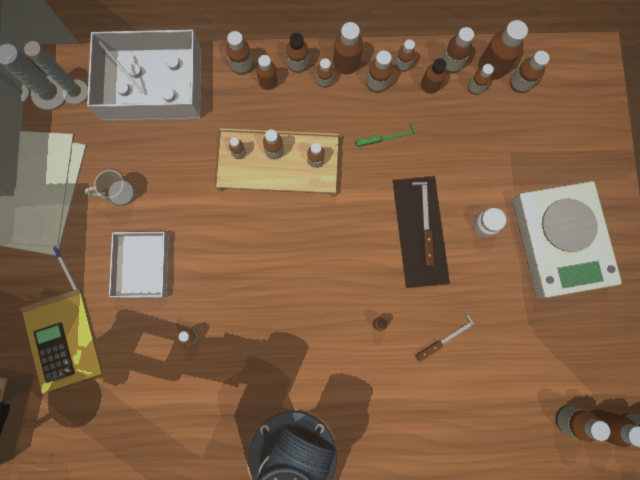

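Three hook candidates in the top picture: brown on the mat (row 231, col 428), small brown (344, 440) and green (136, 373). The green one is excluded, and of the two brown ones the hook on the mat is the larger and lies where the task says. I'll confirm it in a crop.

Run:
```python
import cv2
i=cv2.imread("pics/top0.png")
cv2.imwrite("pics/c_hook.png",cv2.resize(i[165:365,365:525],None,fx=3,fy=3,interpolation=cv2.INTER_CUBIC))
cv2.imwrite("pics/c_riser.png",cv2.resize(i[115:315,95:355],None,fx=3,fy=3,interpolation=cv2.INTER_CUBIC))
```

```text
(no output)
```

View pics/c_hook.png

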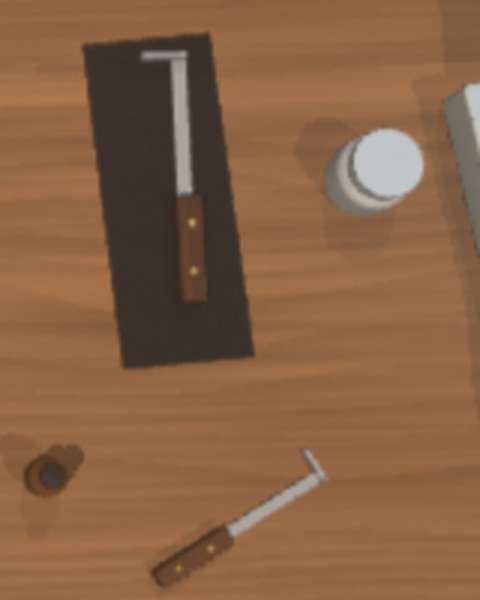

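View pics/c_riser.png

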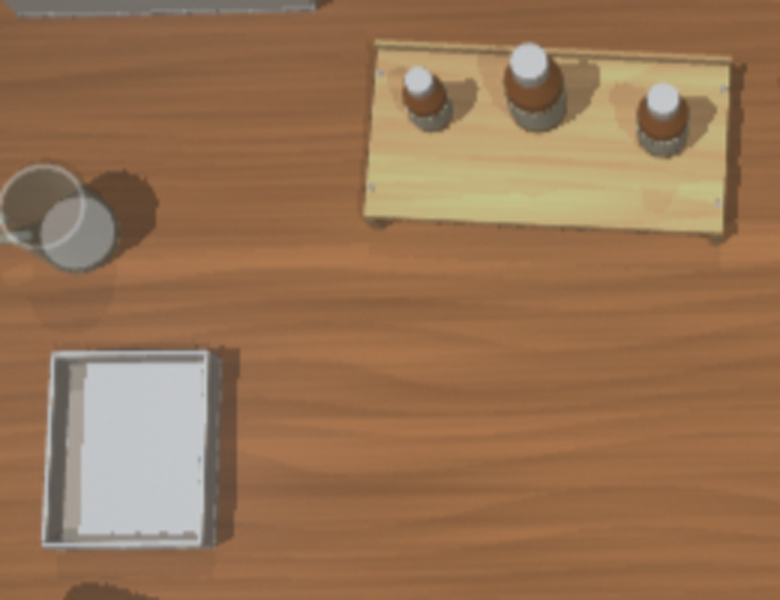

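```bash
cat > h.py <<'E'
import numpy as np,cv2
from rig import robot
def ray(p,px,z):
    R,t,K=map(np.array,(p["R"],p["t"],p["K"]))
    c=-R.T@t; d=R.T@np.linalg.inv(K)@np.array([px[0],px[1],1.]); return c+d*(z-c[2])/d[2]
def proj(p,X):
    R,t,K=map(np.array,(p["R"],p["t"],p["K"])); c=(R@np.atleast_2d(X).T).T+t; q=c@K.T; return q[:,:2]/q[:,2:]
def rectfit(p,pxs,z,L,W):
    "corners order: (-x,+y),(-x,-y),(+x,-y),(+x,+y)"
    P=np.array([ray(p,q,z)[:2] for q in pxs]); M=np.array([[-L/2,W/2],[-L/2,-W/2],[L/2,-W/2],[L/2,W/2]])
    c=P.mean(0); H=M.T@(P-c); U,S,Vt=np.linalg.svd(H); R=Vt.T@np.diag([1,np.linalg.det(Vt.T@U.T)])@U.T
    return c,np.degrees(np.arctan2(R[1,0],R[0,0])),np.round(1000*((R@M.T).T+c-P),1).tolist()
E
python3 - <<'E'
from h import *
p=robot.camera("top"); s=robot.camera("scene")
print("cam",-np.array(p["R"]).T@p["t"])
cr=lambda pts,x0,y0:[(x0+x/3-.33,y0+y/3-.33) for x,y in pts]
print("riser",rectfit(p,cr([(363,216),(723,235),(731,62),(376,47)],95,115),.04,.15,.30))
print("mat",rectfit(p,cr([(123,368),(254,355),(210,34),(83,46)],365,165),.003,.28,.11))
print("tub",rectfit(p,cr([(43,547),(212,546),(208,350),(54,352)],95,115),.04,.16,.13))
print("handle",rectfit(p,cr([(180,301),(207,299),(204,195),(177,197)],365,165),.027,.09,.022))
for n,q in dict(footL=(142,54),footR=(186,53),stripfoot=(180,60),stripHandle=(185,194)).items(): print(n,ray(p,cr([q],365,165)[0],.013 if 'foot' in n[:4] else .007))
for n,c,z in (("r",(404,283),.04),):pass
# scene check
hs=[(198,335),(228,372)]
print(s["img"].shape)
i=s["img"][:,:,::-1]
cv2.imwrite("pics/s_hook.png",cv2.resize(i[300:430,160:330],None,fx=4,fy=4,interpolation=cv2.INTER_CUBIC))
cv2.imwrite("pics/s_ris.png",cv2.resize(i[200:360,330:490],None,fx=3.7,fy=3.7,interpolation=cv2.INTER_CUBIC))
E
```

```text
cam [ 0.29420551 -0.0557242   1.28770501]
riser (array([0.71576255, 0.02336977]), np.float64(-4.105680961660217), [[-1.0, 0.3], [0.5, -0.0], [-0.4, 0.4], [0.9, -0.6]])
mat (array([ 0.53669509, -0.334177  ]), np.float64(4.165968570661141), [[-1.2, 0.1], [-1.6, -0.5], [1.3, 0.0], [1.5, 0.3]])
tub (array([0.46255407, 0.36640762]), np.float64(0.22167193185536652), [[-1.3, -2.1], [1.3, 3.9], [0.8, -2.7], [-0.8, 0.9]])
handle (array([ 0.49008606, -0.34706507]), np.float64(-1.4298408394776436), [[-0.8, -0.3], [-2.5, -0.1], [0.8, 0.4], [2.5, -0.0]])
footL [ 0.65975673 -0.31757866  0.013     ]
footR [ 0.65979336 -0.35498162  0.013     ]
stripfoot [ 0.65546008 -0.35092041  0.007     ]
stripHandle [ 0.53903246 -0.34847882  0.007     ]
(480, 640, 3)
```

View pics/s_hook.png

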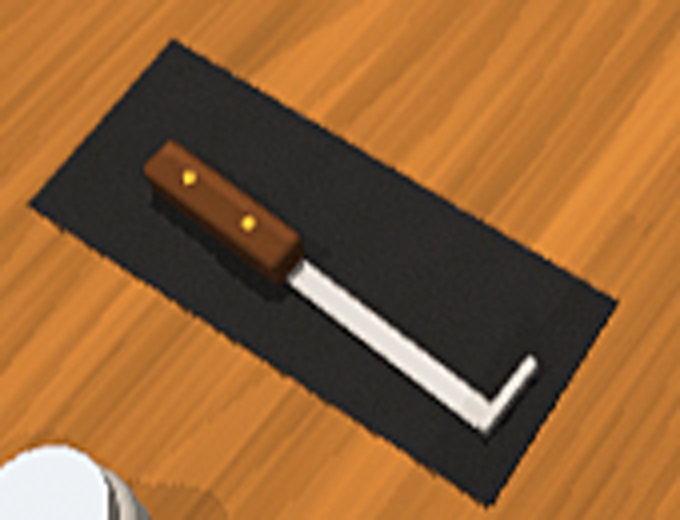

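View pics/s_ris.png

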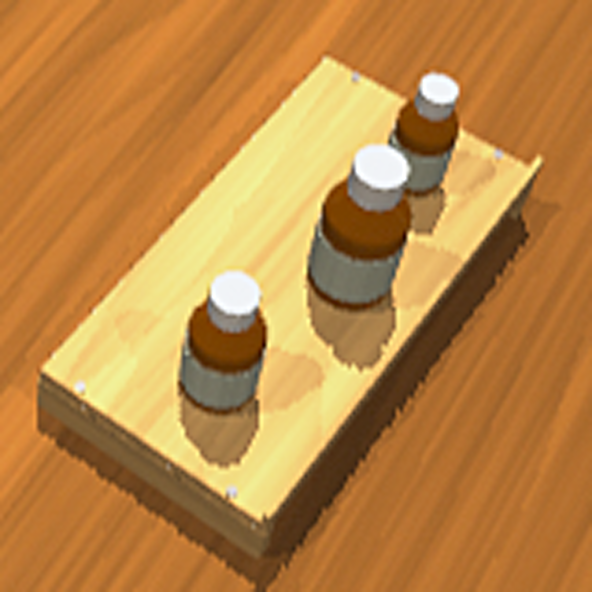

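The crop confirms the larger brown hook on the mat: handle at about (429, 247) in the top picture, foot to the left at about (420, 183). The measured poses fit to within about 2 mm. Next I'll work out the approach.

```bash
cat >> h.py <<'E'
from scipy.spatial.transform import Rotation as Ro
def tool():
    o=robot.get_obs(); R=Ro.from_quat(o["tool_rot"]); return o,R
def togo(target,zyaw):
    "shift in tool axes (after turning) and turn about tool y so tool z-axis points at zyaw(deg) in world xy"
    o,R=tool(); M=R.as_matrix(); zy=np.degrees(np.arctan2(M[1,2],M[0,2]))
    d=(zyaw-zy+180)%360-180
    # tool y down => turn about tool y by -d
    # flatten
    want=Ro.from_matrix(np.array([np.cross([0,0,-1.],[np.cos(np.radians(zyaw)),np.sin(np.radians(zyaw)),0]),[0,0,-1],[np.cos(np.radians(zyaw)),np.sin(np.radians(zyaw)),0]]).T)
    rv=(R.inv()*want).as_rotvec(degrees=True)
    dw=np.array(target)-o["position"]
    print("pos",o["position"].round(4),"zyaw",round(zy,2),"y",M[:,1].round(4),"turn",rv.round(2),"shift in final axes",(want.as_matrix().T@dw).round(4),"in present axes",(M.T@dw).round(4),"F",o["ft_force"].round(2),"w",round(o["grip_width"],4),"t",round(o["time"],2))
E
python3 - <<'E'
from h import *
o,R=tool();print(R.as_matrix().round(3))
togo([0.480,-0.347,.10],88.7)
togo([0.480,-0.347,.10],-91.3)
E
```

```text
[[ 0.968 -0.     0.25 ]
 [-0.25  -0.     0.968]
 [-0.    -1.    -0.   ]]
pos [0.1563 0.6051 0.2306] zyaw 75.52 y [-0. -0. -1.] turn [  0.   -13.18  -0.  ] shift in final axes [ 0.3452  0.1306 -0.9445] in present axes [ 0.5516  0.1306 -0.8409] F [ 0.24 -0.05  0.75] w 0.0866 t 1.0
pos [0.1563 0.6051 0.2306] zyaw 75.52 y [-0. -0. -1.] turn [  0.   166.82   0.  ] shift in final axes [-0.3452  0.1306  0.9445] in present axes [ 0.5516  0.1306 -0.8409] F [ 0.24 -0.05  0.75] w 0.0866 t 1.0
```

```bash
python3 -m crank '[[[0,-6.6,0,0.05,0,-0.03,100],[0,-6.6,0,0.05,0,-0.03,100],[0,0,0,0.05,0,-0.035,100],[0,0,0,0.05,0,-0.035,100],[0,0,0,0.04,0,-0.045,100]]]' 40
python3 -m crank '[[[0,0,0,0.02,0,-0.058,100],[0,0,0,0.02,0,-0.058,100],[0,0,0,0.01,0,-0.06,100],[0,0,0,0.01,0,-0.06,100],[0,0,0,0.0,0,-0.06,100]]]'
python3 -m crank '[[[0,0,0,0.0,0,-0.06,100],[0,0,0,0.0,0,-0.06,100],[0,0,0,0,0,-0.06,100],[0,0,0,0,0,-0.06,100],[0,0,0,0.0,0,-0.06,100]]]'
python3 - <<'E'
from h import *
togo([0.482,-0.347,.10],88.7)
E
```

```text
time: 1.62
position: [0.3824, 0.4081, 0.2308]
tool_rot: [-0.707, 0.007, -0.009, 0.708]
ft_force: [0.0, 0.5, 0.8]
grip_width: 0.0866
time: 2.25
position: [0.4344, 0.1096, 0.2309]
tool_rot: [0.707, -0.007, 0.009, -0.707]
ft_force: [0.9, -0.2, -0.3]
grip_width: 0.0868
time: 2.88
position: [0.4265, -0.1905, 0.2309]
tool_rot: [0.707, -0.008, 0.008, -0.707]
ft_force: [0.8, 0.7, 0.3]
grip_width: 0.0869
pos [ 0.4265 -0.1905  0.2309] zyaw 88.69 y [ 1.1e-03 -5.0e-04 -1.0e+00] turn [ 0.03 -0.01  0.06] shift in final axes [ 0.059   0.1309 -0.1552] in present axes [ 0.0589  0.131  -0.1551] F [0.79 0.68 0.28] w 0.0869 t 2.88
```

```bash
python3 -m crank '[[[0,0,0,0.012,0.02,-0.031,60],[0,0,0,0.012,0.02,-0.031,60],[0,0,0,0.012,0.025,-0.031,60],[0,0,0,0.012,0.025,-0.031,60],[0,0,0,0.011,0.02,-0.031,60]]]'
python3 - <<'E'
from h import *
togo([0.482,-0.347,.016],88.7)
p=robot.camera("top"); cv2.imwrite("pics/t1.png",p["img"][:,:,::-1])
s=robot.camera("scene"); cv2.imwrite("pics/s1.png",s["img"][150:480,100:500,::-1].repeat(2,0).repeat(2,1)[:600])
for c in ("jar",):
  for q,z in ((p,.07),(s,.04)):
    for d in robot.spot_in(q,c): print(d["at"],d["conf"],ray(q,d["at"][::-1],z))
E
```

```text
time: 3.5
position: [0.4823, -0.3456, 0.1195]
tool_rot: [-0.707, 0.008, -0.008, 0.707]
ft_force: [-0.0, 0.1, 1.1]
grip_width: 0.0532
pos [ 0.4823 -0.3456  0.1195] zyaw 88.71 y [-3.e-04  4.e-04 -1.e+00] turn [-0.02  0.01 -0.02] shift in final axes [-0.0003  0.1035 -0.0014] in present axes [-0.0003  0.1035 -0.0014] F [-0.03  0.06  1.11] w 0.0532 t 3.5
[438.9, 176.4] 0.94 [ 0.55535689 -0.50048616  0.04      ]
[146.2, 308.5] 0.59 [0.28636168 0.23719718 0.04      ]
```

View pics/s1.png

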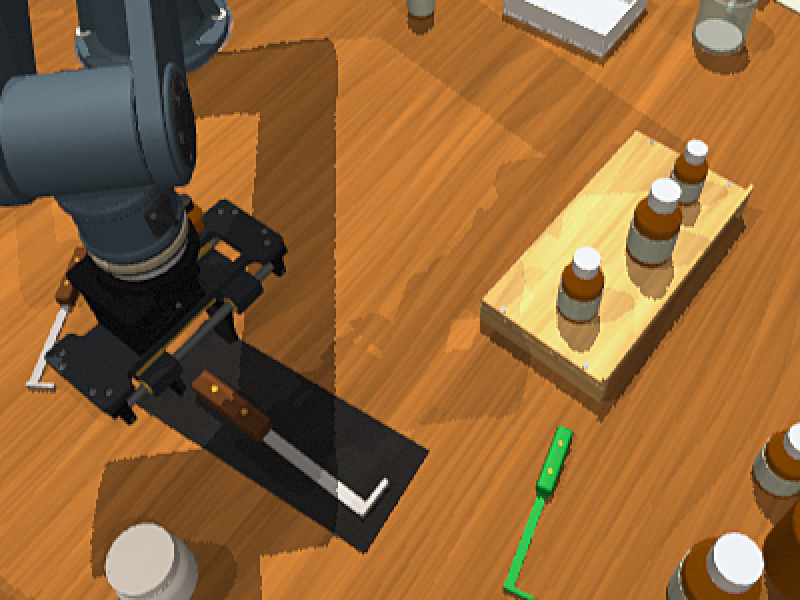

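View pics/t1.png

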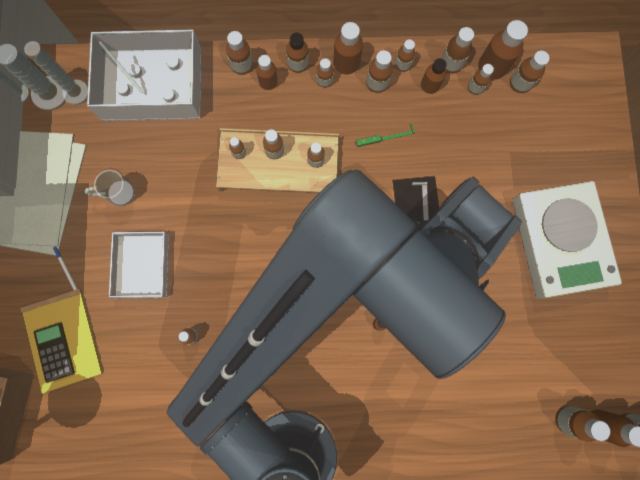

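```bash
python3 -m crank '[[[0,0,0,0,0.04,-0.001,60],[0,0,0,0,0.035,0,60],[0,0,0,0,0.02,0,60],[0,0,0,0,0.0085,0,60],[0,0,0,0,0,0,60]]]'
python3 -m crank '[[[0,0,0,0,0,0,10],[0,0,0,0,0,0,10],[0,0,0,0,0,0,10],[0,0,0,0,0,0,10],[0,0,0,0,0,0,10]]]' 40
python3 - <<'E'
from h import *
togo([0.482,-0.347,.016],88.7)
E
```

```text
time: 4.32
position: [0.4822, -0.345, 0.0176]
tool_rot: [-0.707, 0.008, -0.008, 0.707]
ft_force: [-0.4, -0.3, -0.2]
grip_width: 0.0524
time: 4.95
position: [0.4822, -0.3457, 0.0174]
tool_rot: [0.707, -0.008, 0.008, -0.707]
ft_force: [-0.1, -0.0, 2.8]
grip_width: 0.0219
pos [ 0.4822 -0.3457  0.0174] zyaw 88.71 y [ 3.e-04 -3.e-04 -1.e+00] turn [0.02 0.01 0.02] shift in final axes [-0.0002  0.0014 -0.0013] in present axes [-0.0002  0.0014 -0.0013] F [-0.08 -0.01  2.81] w 0.0219 t 4.95
```

```bash
python3 -m crank '[[[0,0,0,0,-0.02,0,10],[0,0,0,0,-0.03,0,10],[0,0,0,0,-0.02,0,10],[0,0,0,0,0,0.03,10],[0,0,0,0,0,0.04,10]]]'
python3 -m crank '[[[0,2.8,0,-0.02,0,0.05,10],[0,0,0,-0.02,0,0.05,10],[0,0,0,-0.02,0,0.04,10],[0,0,0,-0.01,0,0.02,10],[0,0,0,0,0,0,10]]]'
python3 - <<'E'
from h import *
togo([0.48,-0.1,.016],85.9)
p=robot.camera("top"); s=robot.camera("scene")
cv2.imwrite("pics/t2.png",p["img"][:,:,::-1]);cv2.imwrite("pics/s2.png",s["img"][:,:,::-1])
E
```

```text
time: 5.58
position: [0.4842, -0.2762, 0.0886]
tool_rot: [0.708, -0.008, 0.009, -0.706]
ft_force: [0.2, 0.6, -0.6]
grip_width: 0.0217
time: 6.2
position: [0.4228, -0.1113, 0.0876]
tool_rot: [0.707, -0.024, 0.025, -0.707]
ft_force: [-0.0, -0.6, -0.7]
grip_width: 0.0219
pos [ 0.4228 -0.1113  0.0876] zyaw 86.03 y [ 4.e-04 -4.e-04 -1.e+00] turn [0.02 0.13 0.03] shift in final axes [0.0563 0.0716 0.0154] in present axes [0.0563 0.0716 0.0153] F [-0.04 -0.63 -0.69] w 0.0219 t 6.2
```

View pics/s2.png

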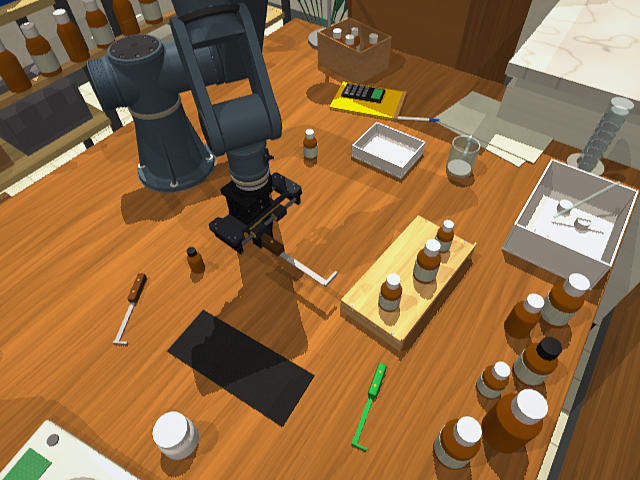

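View pics/t2.png

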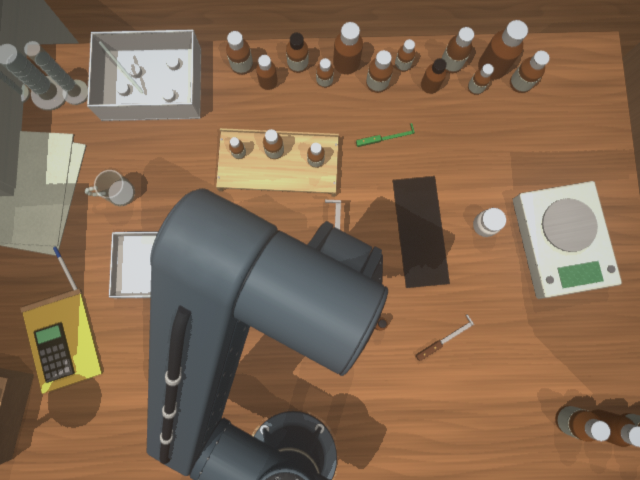

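```bash
cat >> h.py <<'E'
def hookpts(off=0.008,dz=0.0144,dyaw=0,pitch=0,dy=0):
    o,R=tool(); M=R.as_matrix(); 
    B=[(165,-6,10),(170,-6,10),(170,32,10),(165,32,10),(165,-6,0),(45,6,4),(45,-6,4),(165,6,4)]
    L=Ro.from_euler('zy',[dyaw,pitch],degrees=True).as_matrix()
    return o["position"]+np.array([ (M@np.array([[1,0,0],[0,0,-1],[0,1,0]]))@(np.array([off,dy,-dz])+L@(np.array(b)/1000)) for b in B])
def overlay(p,X,name,box,f):
    i=cv2.resize(p["img"][box[1]:box[3],box[0]:box[2],::-1],None,fx=f,fy=f,interpolation=cv2.INTER_CUBIC)
    for u,v in proj(p,X): cv2.circle(i,(int((u-box[0]+.5)*f),int((v-box[1]+.5)*f)),2,(0,255,0),-1)
    cv2.imwrite(name,i)
E
python3 - <<'E'
from h import *
p=robot.camera("top"); s=robot.camera("scene")
X=hookpts(); print(X.round(4))
overlay(p,X,"pics/ov_t.png",(300,180,380,240),8)
overlay(s,X,"pics/ov_s.png",(250,230,350,300),7)
E
```

```text
[[ 0.5967 -0.1324  0.0834]
 [ 0.6017 -0.1328  0.0834]
 [ 0.6045 -0.0949  0.0833]
 [ 0.5995 -0.0945  0.0833]
 [ 0.5968 -0.1324  0.0734]
 [ 0.4779 -0.1117  0.077 ]
 [ 0.4771 -0.1237  0.077 ]
 [ 0.5976 -0.1204  0.0773]]
```

View pics/ov_t.png

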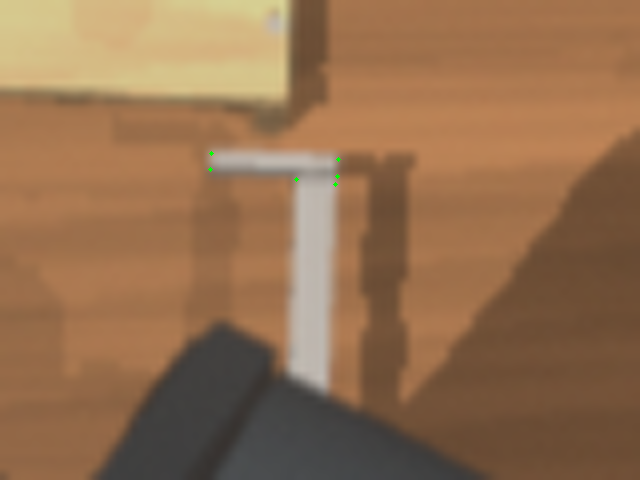

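View pics/ov_s.png

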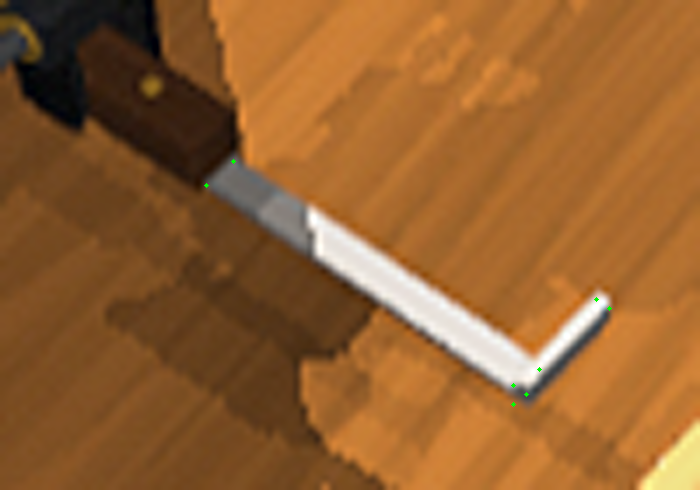

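```bash
cat >> h.py <<'E'
C=np.array([0.7158,0.0234]);YR=np.radians(-4.1)
def ris(X): 
    d=np.array(X)[:2]-C; c,s=np.cos(YR),np.sin(YR); return np.array([c*d[0]+s*d[1],-s*d[0]+c*d[1]])
def fr(xr,yr): c,s=np.cos(YR),np.sin(YR); return C+[c*xr-s*yr,s*xr+c*yr]
def st():
    o,R=tool(); X=hookpts(); r=ris(o["position"])
    print("TCP_r",r.round(4),"foot front depth behind edge",round(ris(X[1:3].mean(0))[0]+.075,4),"foot y",[round(ris(x)[1],4) for x in X[1:3]],"z under",(X[0][2]-.01).round(4),"F",o["ft_force"].round(2),"M",o["moment"].round(2),"yaw",round(np.degrees(np.arctan2(R.as_matrix()[1,2],R.as_matrix()[0,2])),2),"t",round(o["time"],2))
E
python3 - <<'E'
from h import *
st(); togo([*fr(-.273,-.09),.0159],85.9)
E
```

```text
TCP_r [-0.2806 -0.1577] foot front depth behind edge -0.0276 foot y [np.float64(-0.1639), np.float64(-0.1259)] z under 0.0734 F [ 0.46 -0.06 -1.32] M [-0.    0.04  0.01] yaw 85.84 t 6.4
pos [ 0.4246 -0.1139  0.0872] zyaw 85.84 y [ 0.0027 -0.0017 -1.    ] turn [ 0.09 -0.06  0.16] shift in final axes [0.0076 0.0713 0.0677] in present axes [0.0073 0.0713 0.0678] F [ 0.46 -0.06 -1.32] w 0.0217 t 6.4
```

```bash
python3 -m crank '[[[0,0,0,0,0,0.035,10],[0,0,0,0,0,0.032,10],[0,0,0,0,0.03,0,10],[0,0,0,0,0.03,0,10],[0,0,0,0,0.01,0,10]]]'
python3 -m crank '[[[0,0,0,0,0,0,10],[0,0,0,0,0,0,10],[0,0,0,0,0,0,10],[0,0,0,0,0,0,10],[0,0,0,0,0,0,10]]]'
python3 - <<'E'
from h import *
st();st();togo([*fr(-.273,-.09),.0159],85.9)
p=robot.camera("top"); s=robot.camera("scene")
X=hookpts()
overlay(p,X,"pics/ov_t2.png",(200,120,360,240),5)
overlay(s,X,"pics/ov_s2.png",(250,200,420,330),4.5)
E
```

```text
time: 7.02
position: [0.428, -0.0459, 0.0156]
tool_rot: [-0.707, 0.026, -0.025, 0.707]
ft_force: [-0.4, -1.1, -1.3]
grip_width: 0.0218
time: 7.65
position: [0.4277, -0.0451, 0.0174]
tool_rot: [0.707, -0.025, 0.025, -0.707]
ft_force: [0.5, 0.6, -0.8]
grip_width: 0.0219
TCP_r [-0.2824 -0.0889] foot front depth behind edge -0.0294 foot y [np.float64(-0.0949), np.float64(-0.0569)] z under 0.0031 F [ 0.5   0.62 -0.77] M [ 0.03 -0.01  0.02] yaw 85.92 t 7.65
TCP_r [-0.2824 -0.0889] foot front depth behind edge -0.0294 foot y [np.float64(-0.0949), np.float64(-0.0569)] z under 0.0031 F [ 0.5   0.62 -0.77] M [ 0.03 -0.01  0.02] yaw 85.92 t 7.65
pos [ 0.4277 -0.0451  0.0174] zyaw 85.92 y [ 7.e-04 -3.e-04 -1.e+00] turn [0.01 0.02 0.04] shift in final axes [ 0.0094  0.0015 -0.0011] in present axes [ 0.0094  0.0015 -0.0011] F [ 0.5   0.62 -0.77] w 0.0219 t 7.65
```

View pics/ov_t2.png

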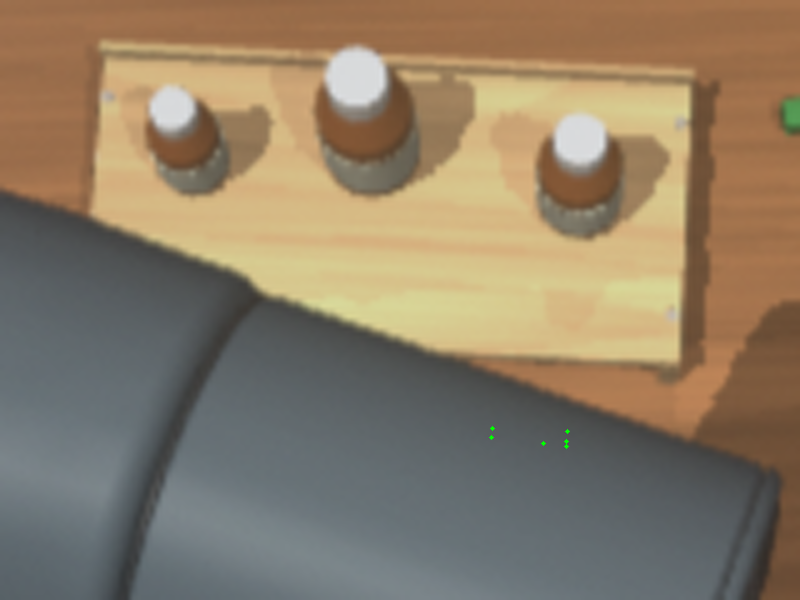

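View pics/ov_s2.png

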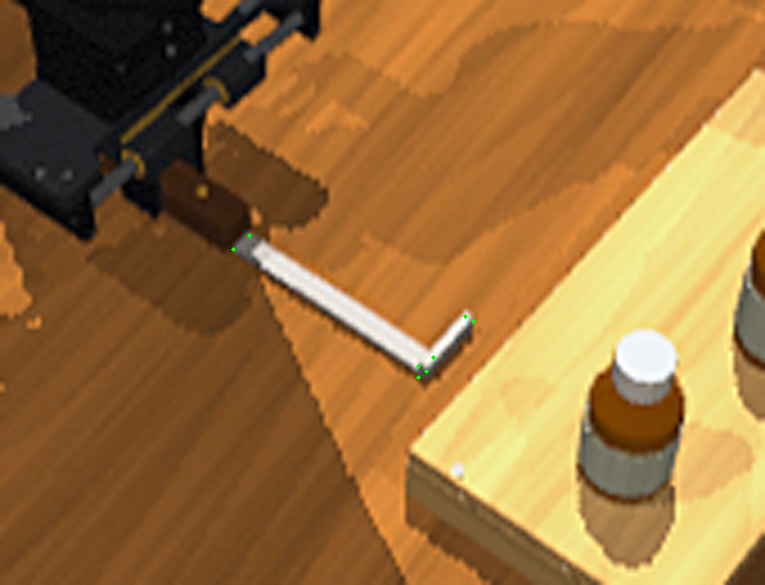

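```bash
python3 -m crank '[[[0,0,0,0.02,0.001,0,10],[0,0,0,0.025,0,0,10],[0,0,0,0.025,0,0,10],[0,0,0,0.018,0,0,10],[0,0,0,0.004,0,0,10]]]' 12
python3 -c "
from h import *
st()"
python3 -m crank '[[[0,0,0,0.001,0,0,10],[0,0,0,0.001,0,0,10],[0,0,0,0.001,0,0,10],[0,0,0,0,0,0,10],[0,0,0,0,0,0,10]]]'
python3 -c "
from h import *
st()"
```

```text
time: 8.38
position: [0.5205, -0.0518, 0.0161]
tool_rot: [0.707, -0.024, 0.026, -0.706]
ft_force: [-0.4, 0.8, -1.1]
grip_width: 0.0221
TCP_r [-0.1894 -0.089 ] foot front depth behind edge 0.0636 foot y [np.float64(-0.0949), np.float64(-0.0569)] z under 0.002 F [-0.43  0.79 -1.14] M [0.03 0.02 0.02] yaw 85.94 t 8.38
time: 9.0
position: [0.5221, -0.0518, 0.0161]
tool_rot: [-0.707, 0.025, -0.025, 0.707]
ft_force: [-0.2, -1.0, -0.4]
grip_width: 0.0221
TCP_r [-0.1878 -0.0889] foot front depth behind edge 0.0652 foot y [np.float64(-0.0948), np.float64(-0.0568)] z under 0.0016 F [-0.19 -0.95 -0.38] M [ 0.02 -0.01  0.06] yaw 85.91 t 9.0
```

```bash
python3 -m crank '[[[0,0,0,0.001,0,0,10],[0,0,0,0.001,0,0,10],[0,0,0,0.001,0,0,10],[0,0,0,0.001,0,0,10],[0,0,0,0,0,0,10]]]' | grep -E "posi|force"
```

```text
position: [0.5264, -0.0521, 0.016]
ft_force: [0.3, -0.3, -0.7]
```

```bash
python3 -m crank '[[[0,0,0,0.001,0,0,10],[0,0,0,0.001,0,0,10],[0,0,0,0.001,0,0,10],[0,0,0,0.001,0,0,10],[0,0,0,0,0,0,10]]]' | grep -E "posi|force"
```

```text
position: [0.5304, -0.0524, 0.016]
ft_force: [0.2, -0.1, -1.7]
```

```bash
python3 -m crank '[[[0,0,0,0.001,0,0,10],[0,0,0,0.001,0,0,10],[0,0,0,0.001,0,0,10],[0,0,0,0.001,0,0,10],[0,0,0,0,0,0,10]]]' | grep -E "posi|force"
```

```text
position: [0.5344, -0.0527, 0.016]
ft_force: [0.1, 0.7, -0.6]
```

```bash
cat > chk.py <<'E'
import sys
from rig import robot
o=robot.get_obs(); f=o["ft_force"]; print(o["position"].round(4),f.round(2),round(o["time"],2)); sys.exit(1 if abs(f[0])>2.5 or abs(f[1])>3 else 0)
E
python3 -m crank '[[[0,0,0,0.001,0,0,10],[0,0,0,0.001,0,0,10],[0,0,0,0.001,0,0,10],[0,0,0,0.001,0,0,10],[0,0,0,0,0,0,10]]]' >/dev/null; python3 chk.py &&
python3 -m crank '[[[0,0,0,0.001,0,0,10],[0,0,0,0.001,0,0,10],[0,0,0,0.001,0,0,10],[0,0,0,0.001,0,0,10],[0,0,0,0,0,0,10]]]' >/dev/null&& python3 chk.py &&
python3 -m crank '[[[0,0,0,0.001,0,0,10],[0,0,0,0.001,0,0,10],[0,0,0,0.001,0,0,10],[0,0,0,0.001,0,0,10],[0,0,0,0,0,0,10]]]' >/dev/null&& python3 chk.py &&
python3 -m crank '[[[0,0,0,0.001,0,0,10],[0,0,0,0.001,0,0,10],[0,0,0,0.001,0,0,10],[0,0,0,0.001,0,0,10],[0,0,0,0,0,0,10]]]' >/dev/null&& python3 chk.py
python3 -c "
from h import *
st()"
```

```text
[ 0.5347 -0.052   0.0154] [-7.11  0.77  0.61] 11.5
TCP_r [-0.1752 -0.0882] foot front depth behind edge 0.0778 foot y [np.float64(-0.0941), np.float64(-0.0561)] z under -0.0003 F [-7.11  0.77  0.61] M [ 0.03  1.   -0.03] yaw 85.94 t 11.5
```

Contact felt at 7 N, which puts the kick strip about 78 mm behind the edge. I'll back off to a light gap and sweep left.

```bash
python3 -m crank '[[[0,0,0,-0.0042,0,0,10],[0,0,0,0,0,0,10],[0,0,0,0,0,0.004,10],[0,0,0,0,0,0.008,10],[0,0,0,0,0,0.008,10]]]' >/dev/null; python3 chk.py &&
python3 -m crank '[[[0,0,0,0,0,0.008,10],[0,0,0,0,0,0.008,10],[0,0,0,0,0,0.008,10],[0,0,0,0,0,0.008,10],[0,0,0,0,0,0.006,10]]]' >/dev/null; python3 chk.py
python3 - <<'E'
from h import *
st()
s=robot.camera("scene")
overlay(s,hookpts(),"pics/ov_s3.png",(240,200,420,330),4.4)
E
```

```text
[ 0.5361 -0.0322  0.0162] [-0.28  0.24 -0.09] 12.12
[0.5383 0.0058 0.0161] [ 0.36  0.08 -2.45] 12.75
TCP_r [-0.1758 -0.0303] foot front depth behind edge 0.0772 foot y [np.float64(-0.0362), np.float64(0.0018)] z under 0.0017 F [ 0.36  0.08 -2.45] M [ 0.   -0.01 -0.04] yaw 85.93 t 12.75
```

View pics/ov_s3.png

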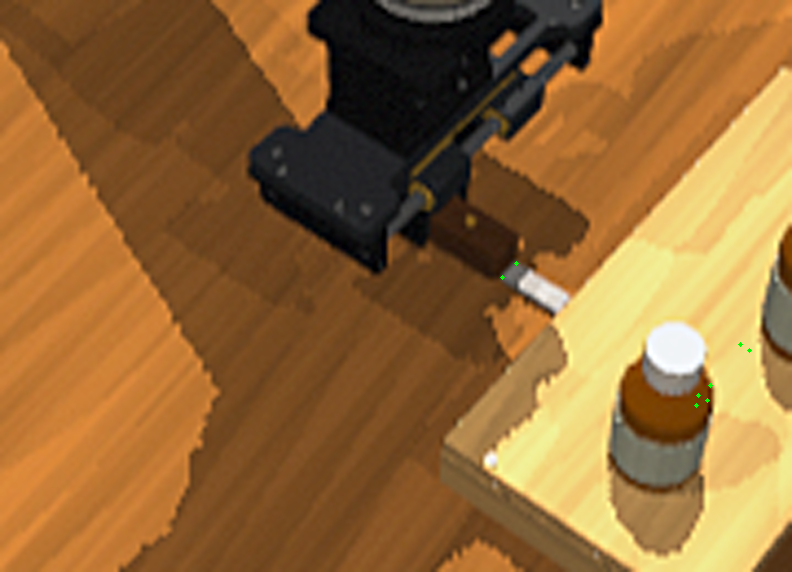

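```bash
python3 -m crank '[[[0,0,0,0,0,0.008,10],[0,0,0,0,0,0.008,10],[0,0,0,0,0,0.008,10],[0,0,0,0,0,0.008,10],[0,0,0,0,0,0.008,10]]]' >/dev/null; python3 chk.py &&
python3 -m crank '[[[0,0,0,0,0,0.008,10],[0,0,0,0,0,0.008,10],[0,0,0,0,0,0.008,10],[0,0,0,0,0,0.008,10],[0,0,0,0,0,0.008,10]]]' >/dev/null; python3 chk.py &&
python3 -m crank '[[[0,0,0,0,0,0.008,10],[0,0,0,0,0,0.008,10],[0,0,0,0,0,0.006,10],[0,0,0,0,0,0.006,10],[0,0,0,0,0,0.004,10]]]' >/dev/null; python3 chk.py
python3 - <<'E'
from h import *
st()
E
```

```text
[0.5411 0.0456 0.0161] [ 0.21 -0.46 -0.39] 13.43
[0.544  0.0855 0.0161] [ 0.48 -0.18 -0.65] 14.05
[0.5462 0.1172 0.016 ] [ 0.54  0.75 -0.21] 14.68
TCP_r [-0.1759  0.0815] foot front depth behind edge 0.0771 foot y [np.float64(0.0755), np.float64(0.1135)] z under 0.0016 F [ 0.54  0.75 -0.21] M [-0.02  0.02  0.02] yaw 85.92 t 14.68
```

```bash
python3 -m crank '[[[0,0,0,0,0,0.003,10],[0,0,0,0,0,0.003,10],[0,0,0,0,0,0.003,10],[0,0,0,0,0,0.003,10],[0,0,0,0,0,0.002,10]]]' >/dev/null; python3 chk.py && 
python3 -m crank '[[[0,0,0,-0.003,0,0,10],[0,0,0,-0.006,0,0,10],[0,0,0,-0.008,0,0,10],[0,0,0,-0.01,0,0,10],[0,0,0,-0.01,0,0,10]]]' >/dev/null; python3 chk.py &&
python3 -m crank '[[[0,0,0,-0.01,0,0,10],[0,0,0,-0.01,0,0,10],[0,0,0,-0.01,0,0,10],[0,0,0,-0.01,0,0,10],[0,0,0,-0.01,0,0,10]]]' >/dev/null; python3 chk.py
python3 - <<'E'
from h import *
st()
s=robot.camera("scene"); p=robot.camera("top")
cv2.imwrite("pics/s4.png",s["img"][:,:,::-1]);
cv2.imwrite("pics/t4.png",p["img"][:,:,::-1]);
E
```

```text
[0.5472 0.131  0.0161] [ 0.19 -0.86 -0.5 ] 15.3
[0.5093 0.1335 0.0161] [ 0.23  0.67 -0.78] 15.93
[0.4598 0.1371 0.0161] [-1.1   0.4  -0.73] 16.55
TCP_r [-0.2635  0.0951] foot front depth behind edge -0.0105 foot y [np.float64(0.0892), np.float64(0.1272)] z under 0.0017 F [-1.1   0.4  -0.73] M [ 0.01  0.03 -0.04] yaw 85.92 t 16.55
```

View pics/s4.png

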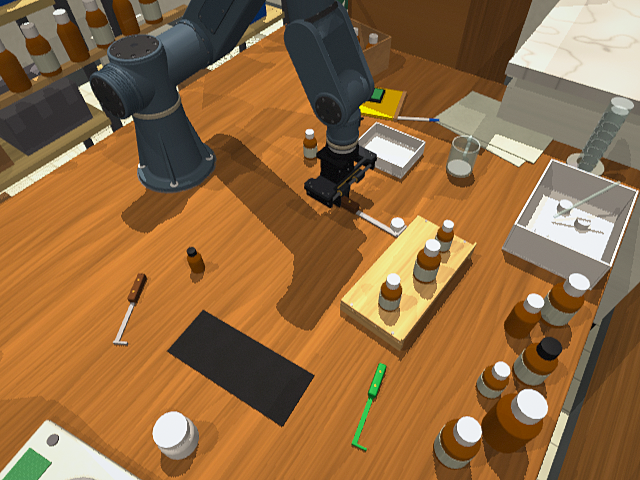

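The cap is caught in the L at (397, 224) in the scene picture. I'll pull it further out.

```bash
python3 -m crank '[[[0,0,0,-0.012,0,0,10],[0,0,0,-0.012,0,0,10],[0,0,0,-0.012,0,0,10],[0,0,0,-0.012,0,0,10],[0,0,0,-0.012,0,0,10]]]' >/dev/null; python3 chk.py &&
python3 -m crank '[[[0,0,0,-0.008,0,0,10],[0,0,0,-0.004,0,0,10],[0,0,0,0,0,0,10],[0,0,0,0,0,-0.006,10],[0,0,0,0,0,-0.006,10]]]' 40 >/dev/null; python3 chk.py &&
python3 -m crank '[[[0,0,0,0,-0.01,0,10],[0,0,0,0,-0.02,0,10],[0,0,0,0,-0.03,0,10],[0,0,0,0,-0.03,0,10],[0,0,0,0,-0.02,0,10]]]' >/dev/null
python3 - <<'E'
from h import *
s=robot.camera("scene"); p=robot.camera("top")
cv2.imwrite("pics/s5.png",s["img"][:,:,::-1]);
cv2.imwrite("pics/t5.png",p["img"][:,:,::-1]);
togo([0.482,-0.345,.10],88.7)
E
```

```text
[0.3996 0.1414 0.0161] [ 0.7   0.02 -0.48] 17.27
[0.3882 0.1298 0.016 ] [-0.02  0.88 -1.06] 17.9
pos [0.3889 0.1303 0.1282] zyaw 85.92 y [ 5.3e-03  3.0e-04 -1.0e+00] turn [-0.03 -2.78  0.3 ] shift in final axes [ 0.1039  0.0282 -0.4731] in present axes [ 0.1266  0.0286 -0.4675] F [ 1.25 -0.68 -1.4 ] w 0.0215 t 18.62
```

View pics/s5.png

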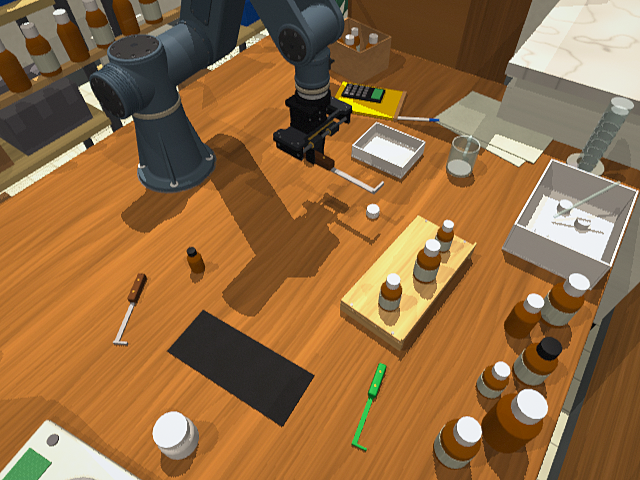

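```bash
python3 -m crank '[[[0,-2.8,0,0,0,-0.03,10],[0,0,0,0,0,-0.05,10],[0,0,0,0.005,0,-0.055,10],[0,0,0,0.005,0,-0.055,10],[0,0,0,0.005,0,-0.055,10]]]' >/dev/null
python3 -m crank '[[[0,0,0,0.01,0,-0.055,10],[0,0,0,0.01,0,-0.055,10],[0,0,0,0.02,0,-0.05,10],[0,0,0,0.025,0,-0.04,10],[0,0,0,0.02,0,-0.025,10]]]' 
python3 -m crank '[[[0,0,0,0,0,0,10],[0,0,0,0,0,0,10],[0,0,0,0,0.01,0,10],[0,0,0,0,0.01,0,10],[0,0,0,0,0,0,10]]]' >/dev/null
python3 - <<'E'
from h import *
togo([0.482,-0.345,.018],88.7)
E
```

```text
time: 19.88
position: [0.4759, -0.3441, 0.125]
tool_rot: [-0.707, 0.009, -0.009, 0.707]
ft_force: [0.3, 1.0, -1.0]
grip_width: 0.0218
pos [ 0.4748 -0.3406  0.1048] zyaw 88.73 y [-0.0022  0.0023 -1.    ] turn [-0.13  0.04 -0.13] shift in final axes [ 0.0073  0.0868 -0.0042] in present axes [ 0.0075  0.0867 -0.0044] F [-0.07 -0.48 -0.79] w 0.0218 t 20.5
```

```bash
python3 -m crank '[[[0,0,0,0.006,0.025,-0.003,10],[0,0,0,0,0.025,0,10],[0,0,0,0,0.02,0,10],[0,0,0,0,0.01,0,10],[0,0,0,0,0.004,0,10]]]'
python3 -m crank '[[[0,0,0,0,0.002,0,10],[0,0,0,0,0.001,0,10],[0,0,0,0,0,0,10],[0,0,0,0,0,0,10],[0,0,0,0,0,0,10]]]'
```

```text
time: 21.12
position: [0.4816, -0.3449, 0.0217]
tool_rot: [-0.707, 0.008, -0.008, 0.707]
ft_force: [-0.8, 0.1, -0.0]
grip_width: 0.0217
time: 21.75
position: [0.4817, -0.345, 0.0193]
tool_rot: [0.707, -0.008, 0.008, -0.707]
ft_force: [-0.6, -0.4, -1.1]
grip_width: 0.0216
```

```bash
python3 -m crank '[[[0,0,0,0,0.001,0,10],[0,0,0,0,0.001,0,10],[0,0,0,0,0,0,10],[0,0,0,0,0,0,60],[0,0,0,0,0,0,60]]]'
python3 -m crank '[[[0,0,0,0,0,0,60],[0,0,0,0,0,0,60],[0,0,0,0,-0.01,0,60],[0,0,0,0,-0.03,0,60],[0,0,0,0,-0.05,0,60]]]'
python3 -m crank '[[[0,0,0,-0.01,-0.01,0.04,60],[0,0,0,-0.01,0,0.055,60],[0,0,0,-0.01,0,0.055,60],[0,0,0,0,0,0.055,60],[0,0,0,0,0,0.04,60]]]'
python3 - <<'E'
from h import *
s=robot.camera("scene"); p=robot.camera("top")
cv2.imwrite("pics/s6.png",s["img"][:,:,::-1]);
cv2.imwrite("pics/t6.png",p["img"][:,:,::-1]);
# cap: white blob near (373,211) scene; refine
for q,(c,r),z in ((s,(373,211),.01),):
    g=q["img"][r-20:r+20,c-20:c+20].astype(int); m=(g.min(2)>140)&(g.max(2)-g.min(2)<40)
    ys,xs=np.nonzero(m); u=(xs.min()+xs.max())/2+c-20; v=(ys.min()+ys.max())/2+r-20; print(u,v,len(xs),ray(q,(u,v),z))
i=s["img"][:,:,::-1]
cv2.imwrite("pics/s6c.png",np.hstack([cv2.resize(i[185:240,340:410],(560,440)),]))
E
```

```text
time: 22.38
position: [0.4817, -0.345, 0.0169]
tool_rot: [0.707, -0.008, 0.008, -0.707]
ft_force: [-0.6, -0.2, 0.8]
grip_width: 0.0343
time: 23.0
position: [0.4807, -0.3441, 0.107]
tool_rot: [-0.706, 0.009, -0.007, 0.708]
ft_force: [1.3, -1.1, -0.3]
grip_width: 0.0519
time: 23.62
position: [0.4566, -0.0973, 0.1178]
tool_rot: [0.707, -0.008, 0.008, -0.707]
ft_force: [0.7, -0.1, 0.5]
grip_width: 0.0524
372.5 209.5 98 [0.54241581 0.15862888 0.01      ]
```

View pics/s6.png

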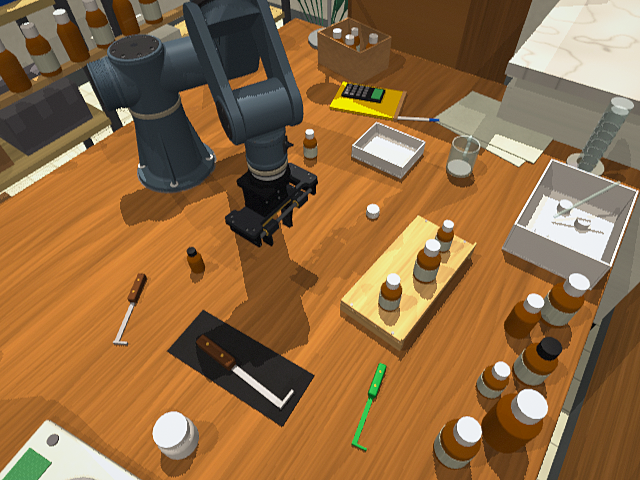

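View pics/t6.png

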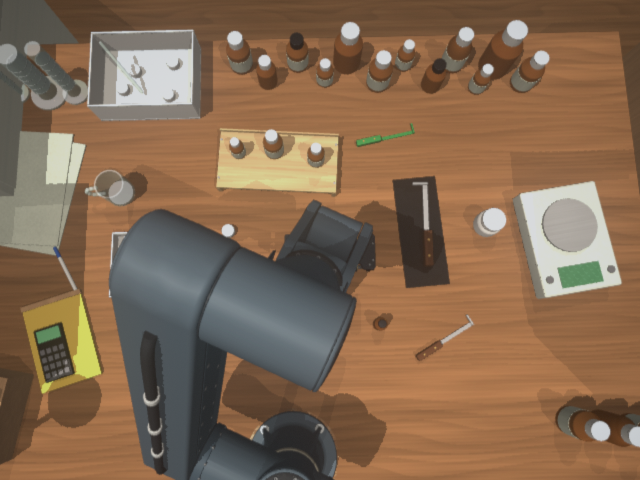

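View pics/s6c.png

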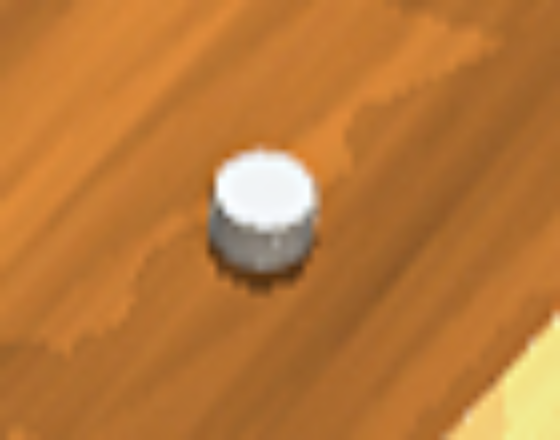

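Run:
```python
from h import *
s=robot.camera("scene"); p=robot.camera("top")
a=ray(s,(372.8,208.2),.02)
g=p["img"][215:245,213:243].astype(int); m=(g.min(2)>150)&(g.max(2)-g.min(2)<40); ys,xs=np.nonzero(m); print(xs.min()+213,xs.max()+213,ys.min()+215,ys.max()+215)
b=ray(p,(xs.mean()+213,ys.mean()+215),.02); print(a,b)
togo([*((a+b)/2)[:2],.0115],88.7)
```

```text
222 233 224 235
[0.54491427 0.15446317 0.02      ] [0.54773426 0.15106782 0.02      ]
pos [ 0.4577 -0.0991  0.1177] zyaw 88.84 y [ 0.0015 -0.001  -1.    ] turn [0.06 0.14 0.08] shift in final axes [0.0829 0.1062 0.2538] in present axes [0.0834 0.1061 0.2537] F [ 0.39 -0.68  0.75] w 0.052 t 23.82
```

```bash
python3 -m crank '[[[0,0,0,0.015,0,0.05,70],[0,0,0,0.02,0,0.055,70],[0,0,0,0.02,0,0.055,70],[0,0,0,0.02,0,0.055,70],[0,0,0,0.008,0,0.039,70]]]'
python3 -m crank '[[[0,0,0,0,0.02,0,70],[0,0,0,0,0.02,0,70],[0,0,0,0,0.01,0,70],[0,0,0,0,0,0,70],[0,0,0,0,0,0,70]]]'
python3 - <<'E'
from h import *
togo([.5463,.1528,.0115],88.7)
E
```

```text
time: 24.45
position: [0.5486, 0.1536, 0.1176]
tool_rot: [-0.707, 0.007, -0.009, 0.707]
ft_force: [-0.5, -0.5, -0.2]
grip_width: 0.061
time: 25.08
position: [0.5466, 0.1522, 0.0676]
tool_rot: [-0.707, 0.008, -0.009, 0.707]
ft_force: [0.0, 0.9, 0.9]
grip_width: 0.0609
pos [0.5466 0.1522 0.0676] zyaw 88.66 y [ 1.4e-03  1.0e-04 -1.0e+00] turn [-0.01 -0.04  0.08] shift in final axes [-0.0003  0.0561  0.0006] in present axes [-0.0004  0.0561  0.0006] F [0.   0.92 0.9 ] w 0.0609 t 25.07
```

```bash
python3 -m crank '[[[0,0,0,0,0.025,0,70],[0,0,0,0,0.02,0,70],[0,0,0,0,0.01,0,70],[0,0,0,0,0,0,70],[0,0,0,0,0,0,20]]]' 12
python3 -m crank '[[[0,0,0,0,0,0,20],[0,0,0,0,0,0,20],[0,0,0,0,0,0,20],[0,0,0,0,0,0,20],[0,0,0,0,0,0,20]]]'
```

```text
time: 25.7
position: [0.5465, 0.1527, 0.0128]
tool_rot: [-0.707, 0.007, -0.008, 0.707]
ft_force: [0.3, -0.2, 0.3]
grip_width: 0.0566
time: 26.32
position: [0.546, 0.1528, 0.0124]
tool_rot: [-0.707, 0.008, -0.008, 0.707]
ft_force: [-0.5, 0.1, 3.3]
grip_width: 0.0315
```

```bash
python3 -m crank '[[[0,0,0,0,-0.03,0,20],[0,0,0,0,-0.05,0,20],[0,0,0,-0.02,-0.02,0.03,20],[0,0,0,-0.03,0,0.05,20],[0,0,0,-0.03,0,0.05,20]]]'
python3 -m crank '[[[0,0,0,-0.008,0,0.05,20],[0,0,0,0,0,0.031,20],[0,0,0,0,0,0,20],[0,0,0,0,0.02,0,20],[0,0,0,0,0.02,0,20]]]'
python3 - <<'E'
from h import *
togo([.4625,.366,.018],88.7)
s=robot.camera("scene"); cv2.imwrite("pics/s7.png",cv2.resize(s["img"][90:230,270:450,::-1],None,fx=4,fy=4))
E
```

```text
time: 26.95
position: [0.4683, 0.2854, 0.1124]
tool_rot: [-0.707, 0.008, -0.009, 0.707]
ft_force: [1.6, 1.1, -0.7]
grip_width: 0.0315
time: 27.58
position: [0.4625, 0.3643, 0.0715]
tool_rot: [0.707, -0.008, 0.008, -0.707]
ft_force: [0.8, -0.5, -0.4]
grip_width: 0.0316
pos [0.4625 0.3643 0.0715] zyaw 88.68 y [-5.e-04 -8.e-04 -1.e+00] turn [ 0.04 -0.02 -0.03] shift in final axes [0.     0.0535 0.0017] in present axes [0.     0.0535 0.0017] F [ 0.81 -0.52 -0.41] w 0.0316 t 27.57
```

View pics/s7.png

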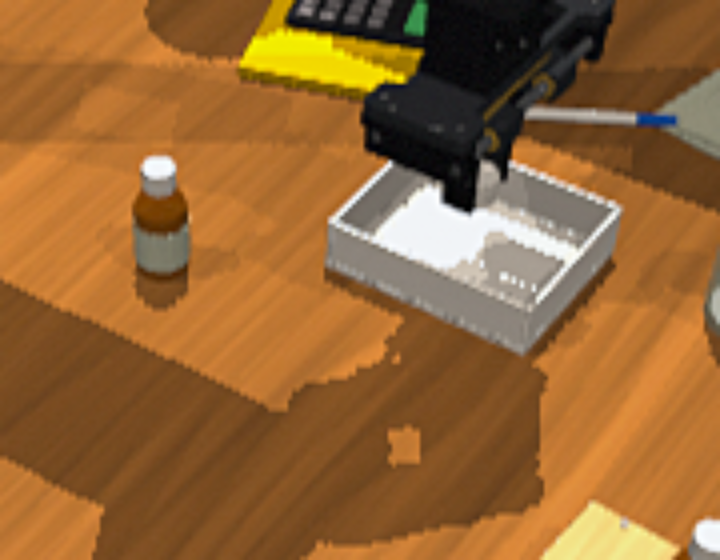

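```bash
python3 -m crank '[[[0,0,0,0,0.025,0.001,20],[0,0,0,0,0.017,0,20],[0,0,0,0,0.008,0,20],[0,0,0,0,0.003,0,20],[0,0,0,0,0,0,20]]]'
python3 -m crank '[[[0,0,0,0,0,0,60],[0,0,0,0,0,0,60],[0,0,0,0,0,0,60],[0,0,0,0,-0.01,0,60],[0,0,0,0,-0.03,0,60]]]'
python3 -m crank '[[[0,0,0,0,-0.05,0,60],[0,0,0,0,-0.05,0,60],[0,0,0,-0.03,-0.02,-0.04,60],[0,0,0,-0.02,0,-0.05,60],[0,0,0,0,0,-0.05,60]]]'
python3 -m crank '[[[0,0,0,0,0,-0.05,60],[0,0,0,0,0,-0.04,60],[0,0,0,0,0,0,60],[0,0,0,0,0,0,60],[0,0,0,0,0,0,60]]]'
python3 - <<'E'
from h import *
s=robot.camera("scene"); p=robot.camera("top");cv2.imwrite("pics/s8.png",s["img"][:,:,::-1]);cv2.imwrite("pics/t8.png",p["img"][:,:,::-1])
E
```

```text
time: 28.25
position: [0.4628, 0.3667, 0.0194]
tool_rot: [-0.707, 0.008, -0.008, 0.707]
ft_force: [-0.6, -0.5, 0.8]
grip_width: 0.0318
time: 28.88
position: [0.4616, 0.366, 0.0586]
tool_rot: [0.708, -0.009, 0.007, -0.706]
ft_force: [0.4, 0.2, 0.8]
grip_width: 0.0521
time: 29.5
position: [0.4074, 0.2268, 0.1801]
tool_rot: [-0.707, 0.007, -0.007, 0.707]
ft_force: [0.9, 0.5, -0.1]
grip_width: 0.0519
time: 30.12
position: [0.4075, 0.1387, 0.1793]
tool_rot: [-0.707, 0.007, -0.008, 0.707]
ft_force: [-0.1, 0.1, -0.5]
grip_width: 0.0517
```

View pics/s8.png

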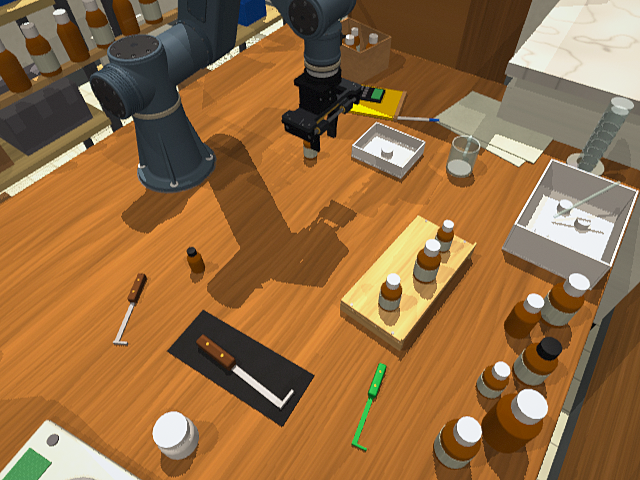

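View pics/t8.png

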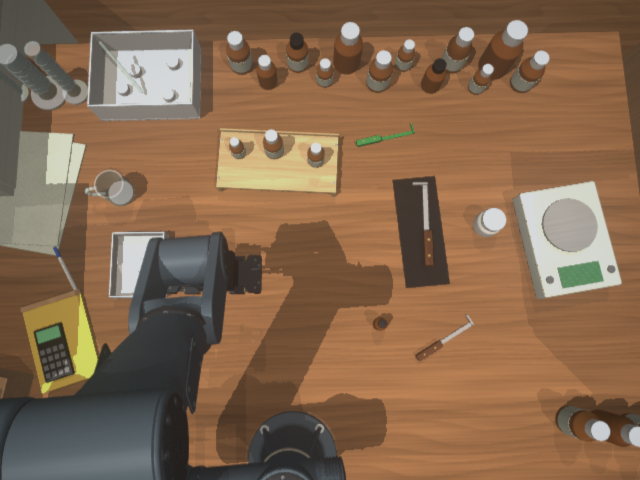

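The cap sits in the tub at (387, 151) in the scene picture. The hook lies on its mat with its handle at (217, 350), and the bystanders look unmoved.

```bash
python3 -c "
from rig import robot
print(robot.hand_in())"
```

```text
the job is handed in; nothing more can be done
None
```

The cap is in the white tub, the hook is back on its mat, and I handed the job in at about 30 s of the 72 s allowed. The hand-in gives no verdict.

- **Finding the cap:** I took the larger brown hook from the mat and felt the kick strip about 78 mm behind the riser's front edge. The highest force I read was about 7 N, against the 20 N limit. I swept left just clear of the strip without feeling the cap; it showed in the hook's L once I pulled back out.
- **Putting things away:** I laid the hook back where it had been. I then gripped the cap (31.5 mm opening) and released it about 1–3 mm above the tub floor.
- **Last checks:** The last pictures show the cap inside the tub and the hook lying on the mat. The gripper is clear of everything. Bottles, jar and mug look unmoved by eye; I did not measure them. No check failed. The two cameras disagreed by about 4 mm on where the cap stood, so I used the average.

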